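# Point out the matching colour sample and its pigment jar

## Task

The lump standing on the yellow note sheet is today's mix. Show me the dried sample on the brown card that has its colour: point straight down at the middle of it with the fingertips about 2 cm above it and stay there for two seconds; then point in the same way at the middle of the lid of the jar that holds pigment of that colour, and finish with the arm still pointing there. Point at no other sample or jar, and do not touch, move or pick up anything.

Things in the scene. Friction and masses are not known exactly. Their poses are not given: they have to be found in the camera images.
- note: yellow sheet from a note block, 100 x 100 mm, paper-thin, blank, lying flat on the table left of the brown card (+y); origin at its centre. One of the three lumps stands on the middle of it: today's mix.
- card: brown cardboard sheet, 270 x 220 x 3 mm (x, y, z), flat on the table and fixed, ruled with faint lines into cells of about 80 x 110 mm; origin under its centre. The five dried samples lie loose on it, at least 65 mm apart between centres.
- chip_lilac: dried sample, lilac (purple) with paler flecks: a flat irregular patty about 68 x 42 mm and 8 mm thick lying loose on the card; origin at the centre of its underside, z up, its top 8 mm above the origin (11 mm above the table).
- chip_green: dried sample, bright yellowish green with paler flecks: a flat irregular patty about 68 x 42 mm and 8 mm thick lying loose on the card; origin at the centre of its underside, z up, its top 8 mm above the origin (11 mm above the table).
- chip_blue: dried sample, dark ultramarine blue with paler flecks: a flat irregular patty about 68 x 42 mm and 8 mm thick lying loose on the card; origin at the centre of its underside, z up, its top 8 mm above the origin (11 mm above the table).
- chip_black: dried sample, black with paler flecks: a flat irregular patty about 68 x 42 mm and 8 mm thick lying loose on the card; origin at the centre of its underside, z up, its top 8 mm above the origin (11 mm above the table).
- chip_ochre: dried sample, ochre (yellow-brown) with paler flecks: a flat irregular patty about 68 x 42 mm and 8 mm thick lying loose on the card; origin at the centre of its underside, z up, its top 8 mm above the origin (11 mm above the table).
- lump_lilac: thimble-shaped lump of fresh mix, lilac (purple), 50 mm across and 48 mm high; origin at the centre of its underside. Either on the yellow note (horizontal distance of the origins under 20 mm) or more than 90 mm away from its centre, on the bare table.
- lump_green: thimble-shaped lump of fresh mix, bright yellowish green, 50 mm across and 48 mm high; origin at the centre of its underside. Either on the yellow note (horizontal distance of the origins under 20 mm) or more than 90 mm away from its centre, on the bare table.
- lump_blue: thimble-shaped lump of fresh mix, dark ultramarine blue, 50 mm across and 48 mm high; origin at the centre of its underside. Either on the yellow note (horizontal distance of the origins under 20 mm) or more than 90 mm away from its centre, on the bare table.
- jar_lilac: closed glass jar of lilac (purple) pigment, 68 mm diameter, dark metal lid 66 mm across with a dab of the pigment's colour on it; origin at the centre of its underside, top of the lid 110 mm above the origin (114 mm above the table). It stands loose in the grey tray right of the card, jars at least 105 mm apart between centres.
- jar_green: closed glass jar of bright yellowish green pigment, 68 mm diameter, dark metal lid 66 mm across with a dab of the pigment's colour on it; origin at the centre of its underside, top of the lid 118 mm above the origin (122 mm above the table). It stands loose in the grey tray right of the card, jars at least 105 mm apart between centres.
- jar_blue: closed glass jar of dark ultramarine blue pigment, 68 mm diameter, dark metal lid 66 mm across with a dab of the pigment's colour on it; origin at the centre of its underside, top of the lid 104 mm above the origin (108 mm above the table). It stands loose in the grey tray right of the card, jars at least 105 mm apart between centres.
- jar_red: closed glass jar of iron-oxide red pigment, 68 mm diameter, dark metal lid 66 mm across with a dab of the pigment's colour on it; origin at the centre of its underside, top of the lid 114 mm above the origin (118 mm above the table). It stands loose in the grey tray right of the card, jars at least 105 mm apart between centres.
- tray: grey enamelled steel tray, 290 x 290 mm, rim 18 mm high, floor 4 mm above the table, fixed; origin under its centre. The four jars stand in it.
- pen: black marker pen, 140 mm long, 12 mm thick, lying loose on the table along its own x, beyond the card; origin under its middle. A bystander.
- vial: clear plastic tube with a blue cap, 27 mm diameter, 92 mm high, standing loose on the table beyond the tray and card; origin at the centre of its underside. A bystander.
Mind the look-alikes: they are no part of the job. What is shaped like the lump_blue but orange, red or turquoise is not meant.

How it is judged:
By the outcome, as a careful person would: the job done as asked, in the order asked, and still so for the second after the job is handed in, with the robot touching nothing.
It also fails if it takes over 42 s, if anything falls off the work surface, if the arm or the gripper's body presses on something with over 40 N, if the wrist force passes 120 N, or if a joint passes its speed limit or range.

## Robot

A 6-joint arm with a two-finger parallel gripper is mounted at the origin on the work surface. World frame = base frame: x ahead of the robot, y to its left, z up, the work surface at z = 0. Lengths are in m, angles in rad, forces in N, time in s.
With the tool pointing down it reaches from about 0.275 to 0.875 m from the base axis. Payload 12.5 kg.
Tool frame: the origin (TCP) lies between the finger pads, 19 mm behind the fingertips; this is the grasp point; z points along the fingers, y is the line along which they close (so a half turn about z gives the same grasp; the last joint's range is limited). The gripper opens to 85 mm and grips with 20 to 120 N. Pads are 22 mm wide; open, the fingers measure 114 mm over their backs; the gripper's body (76 mm by 85 mm) begins 54 mm behind the grasp point. The pads swing forward as they close: fully open they stand 13 mm farther back than shut.
Start: joints at [-1.189, 0.351, 1.652, -0, 1.139, -0.085], TCP at [0.248, -0.491, 0.25] pointing down, gripper open.
Joint ranges: [-2.75, 2.75], [-0.79, 2.1], [0.01, 2.65], [-1.57, 4.71], [0.07, 3.14], [-2.87, 2.87]. Speed limits (rad/s): [2.22, 2.22, 2.79, 3.14, 3.14, 3.14].

## Interface

Orientations are given as a unit quaternion [w, x, y, z].
In Python, from bench import ctrl gives the robot as it stands. The module is installed in compiled form; this text tells all that it offers.
- The arm moves only by the tool drive_tool, never from a script. Its argument "moves" is a list of rows, each an object with "travel": the shift along the world's x, y, z in mm, a list of three; "twist": the turn about the world's z in degrees. A call has 1 to 5 rows; each row is the pose to reach, as a shift and turn from the pose commanded when the call began; what a row does not reach only later rows make up. A row lasts 1/12 s, in which the tool goes at most 41.7 mm and 7.16 degrees, less where a joint would pass 70% of its speed; a pose out of reach is approached as far as the arm can. A call with a gripper value outside its range is refused whole. "hand" is the opening, from 0 (shut) to 1 (fully open), set as the call begins (left out, the last holds). The fingers move at their own pace and stop on an object; "newtons" is the grip in N (left out, the last holds). Time passes only in rows, so rows that repeat a pose let the fingers close. It gives the time, the measured TCP pose, the force, the opening and the grip force at its end, in the units of the state.
- ctrl.sense(): the state, without advancing time (a new reading comes with each control period).
- ctrl.read_camera(name): name is "scene" or "top" or "wrist"; returns a dict with "pixels" (400x640x3 uint8, blue, green, red), "fovy" (degrees; the focal length in pixels is half the picture's height over the tangent of half this angle, whatever the lens; pixels are square), "cx", "cy" (the principal point, pixels), "R" (3x3) and "t" (3): a world point X has camera coordinates R X + t; the wrist camera has in their place "T_tool_cam" (4x4, takes a point from camera to tool coordinates, whose origin is the TCP and whose axes are the flange's). Camera axes: x right, y down, z forward; pixel columns grow to the right and rows downward; lengths in m; the calibration is good to about 2 mm. A picture is of the moment at which its call begins: read the wrist's pose just before it. There is no depth.
- ctrl.finish_job(): hands the job in; it is judged then, once.
The state is a dict: "t": time; "joints": joint angles; "qd": joint speeds; "joint_torque": joint torques, N m; "eef_pos": TCP position; "tcp_rot": TCP orientation; "contact_force": force on the tool from outside, world axes, zero at the start; "torque": the same for the moment, N m; "opening": finger opening in m; "grip_force": force on a finger pad.
Only numpy, scipy, OpenCV 4.12 (cv2) and the standard library are available. Lean on these libraries where they do the work, as an engineer would, in place of code of your own. Each camera call takes 0.05 s, during which the arm holds its last target. There are 200 camera calls.

## Working session

There is one attempt and no reset: what is moved stays moved. The work goes in short steps, Python scripts to look and compute and a tool call to move; the robot and the scene stay as the last step left them, time stands still between calls to the robot, and variables do not carry over. Pictures are saved under pics/ and viewed, at most 10 in all, crops included, and the job is handed in when it is done.

Besides the shell and the picture viewer there is one more tool, called after "Call:" as name(argument=value, ...), one argument or row to a line, values as JSON. drive_tool: Moves the arm, as the interface text tells. Its arguments: {"type":"object","properties":{"moves":{"type":"array","items":{"type":"object","properties":{"travel":{"type":"array","items":{"type":"number"}},"twist":{"type":"number"}}}},"hand":{"type":"number"},"newtons":{"type":"number"}},"required":["moves"]}

```bash
mkdir -p pics; cat > h.py <<'E'
import numpy as np,cv2
def ray(c,u,v,z):
    f=200/np.tan(np.radians(c["fovy"])/2)
    d=np.array([(u-c["cx"])/f,(v-c["cy"])/f,1]);R=np.array(c["R"]);t=np.array(c["t"])
    o=-R.T@t;w=R.T@d
    return o+w*(z-o[2])/w[2]
E
python3 - <<'E'
from bench import ctrl
import cv2,pickle
C={}
for n in("scene","top"):
    c=ctrl.read_camera(n);C[n]=c;cv2.imwrite(f"pics/{n}.png",c["pixels"])
    print(n,c["fovy"],c["cx"],c["cy"],c["R"],c["t"])
pickle.dump(C,open("c.pkl","wb"));print(ctrl.sense())
E
```

```text
scene 45.716370202667356 318.22247600856974 205.9035740467536 [[-0.24407454  0.96970508 -0.00998367]
 [ 0.65695869  0.15776609 -0.73723479]
 [-0.71332524 -0.1864991  -0.67556287]] [ 0.01847078 -0.38172336  1.80847087]
top 42.68081118425845 316.98856007135595 198.10771168243468 [[-0.13830752 -0.99038478 -0.0030017 ]
 [-0.96979113  0.13604529 -0.20247679]
 [ 0.2009383  -0.02509304 -0.97928246]] [0.17892678 0.55649502 1.34594201]
{'t': 0.1, 'joints': array([-1.18856640e+00,  3.51176522e-01,  1.65238261e+00, -7.44171216e-06,
        1.13913065e+00, -8.46065960e-02]), 'qd': array([-0.00128467, -0.00050614, -0.00259243,  0.00121459, -0.00069258,
       -0.00181658]), 'joint_torque': array([ 4.73876898e-04, -5.06834471e+01, -2.91875213e+01, -9.33880096e-05,
        2.65520881e-03,  3.62713968e-05]), 'eef_pos': array([ 0.24744198, -0.49086262,  0.24950689]), 'tcp_rot': array([-5.42002901e-04,  9.72880914e-01,  2.31305915e-01, -8.46734995e-05]), 'contact_force': array([-0.4629314 , -0.57452262, -0.37520154]), 'torque': array([0.00462717, 0.07832643, 0.06487284]), 'grip_force': 0.0, 'opening': 0.08514026364744919}
```

View pics/top.png

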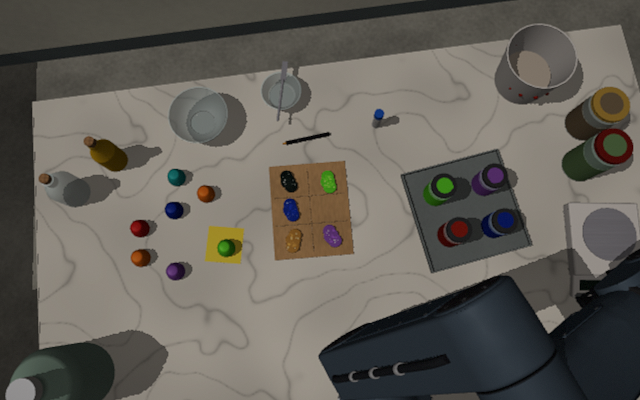

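View pics/scene.png

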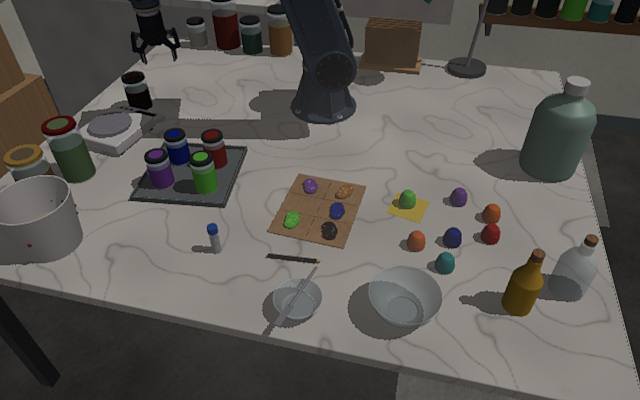

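The top picture shows a green lump on the yellow note at (226,247). Things that could be mistaken for it are the lilac (176,271), blue (174,210), turquoise (177,177), orange (205,193; 140,257) and red (140,228) lumps. All of them are off the note.

The candidate samples are green (329,181), black (289,181), blue (291,210), ochre (293,240) and lilac (333,236). The candidate jars are green (442,186), lilac (492,177), red (458,230) and blue (501,222). I choose the green sample and the green jar, and will check both in a crop.

```bash
python3 - <<'E'
import cv2,pickle,numpy as np
from h import ray
C=pickle.load(open("c.pkl","rb"));t=C["top"];p=t["pixels"]
r=lambda a,b,c,d,k:cv2.resize(p[c:d,a:b],None,fx=k,fy=k,interpolation=cv2.INTER_CUBIC)
# left: chip (305..355,160..210) x8, right: jar (417..467,160..210) x8
cv2.imwrite("pics/crop.png",np.hstack([r(305,355,160,210,8),r(417,467,160,210,8)]))
def cen(c,a,b,e,d):
    h=cv2.cvtColor(c["pixels"],cv2.COLOR_BGR2HSV)[e:d,a:b]
    m=((h[...,0]>35)&(h[...,0]<75)&(h[...,1]>110)&(h[...,2]>70)).astype(np.uint8)
    q=cv2.findContours(m,0,2)[0];q=max(q,key=cv2.contourArea)
    (x,y),wh,_=cv2.minAreaRect(q);return x+a,y+e,wh
for n,b in(("top",(305,355,160,210)),("scene",(275,310,205,232))):
    x,y,wh=cen(C[n],*b);print(n,"chip",x,y,wh,ray(C[n],x,y,.009))
x,y,_=cen(t,215,240,235,260);print("lump",ray(t,x,y,.024)," note",ray(t,225,245,0))
for z,q in((.122,(442,186)),):print("jar",ray(t,*q,z))
print("jar scene",ray(C["scene"],203.5,157,.122))
print("card",ray(t,312,210,.003),"tray",ray(t,467,211,.01))
E
```

```text
top chip 327.4411811828613 181.76470565795898 (22.55581283569336, 14.55213737487793) [0.62886958 0.06267405 0.009     ]
scene chip 292.12264251708984 219.32075309753418 (14.148136138916016, 17.582151412963867) [0.63328136 0.06449935 0.009     ]
lump [0.48019834 0.37508352 0.024     ]  note [0.49053319 0.37255998 0.        ]
jar [ 0.54919503 -0.22744034  0.122     ]
jar scene [ 0.55566045 -0.21972747  0.122     ]
card [0.5549068  0.11744478 0.003     ] tray [ 0.49014089 -0.3146452   0.01      ]
```

View pics/crop.png

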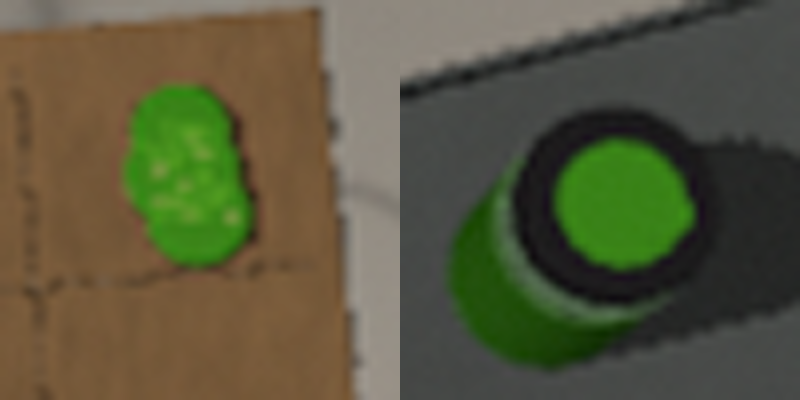

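The crop confirms both. The green patty with flecks is centred at top pixel (328.7,181.9), and the green-dabbed lid at (443.6,185.8). I'll shut the hand and start moving, with a tip clearance of more than 0.1 m over everything.

```bash
python3 - <<'E'
import pickle
from h import ray
t=pickle.load(open("c.pkl","rb"))["top"]
print(ray(t,328.7,181.9,.009),ray(t,443.6,185.8,.122))
E
```

```text
[0.62797676 0.05917097 0.009     ] [ 0.54914159 -0.23169377  0.122     ]
```

Call:
drive_tool(
  moves=[
    {"travel": [22, 32, 5]},
    {"travel": [44, 64, 10]},
    {"travel": [66, 96, 15]},
    {"travel": [88, 128, 20]},
    {"travel": [110, 160, 20]},
  ],
  hand=0,
  newtons=20,
)

```text
$.moves[0]: bad value
```

Both fields seem to be required, so I'll add twist.

Call:
drive_tool(
  moves=[
    {"travel": [22, 32, 5], "twist": 0},
    {"travel": [44, 64, 10], "twist": 0},
    {"travel": [66, 96, 15], "twist": 0},
    {"travel": [88, 128, 20], "twist": 0},
    {"travel": [110, 160, 20], "twist": 0},
  ],
  hand=0,
  newtons=20,
)

```text
t: 0.52
eef_pos: [0.3583, -0.3297, 0.2707]
tcp_rot: [0.0, 0.973, 0.231, 0.0]
contact_force: [0.1, -1.6, 0.3]
opening: 0.0251
grip_force: 0.0
```

Call:
drive_tool(
  moves=[
    {"travel": [22, 32, 0], "twist": 0},
    {"travel": [44, 64, 0], "twist": 0},
    {"travel": [66, 96, 0], "twist": 0},
    {"travel": [88, 128, 0], "twist": 0},
    {"travel": [110, 160, 0], "twist": 0},
  ],
)

```text
t: 0.93
eef_pos: [0.4682, -0.1693, 0.2699]
tcp_rot: [-0.0, 0.973, 0.231, -0.0]
contact_force: [0.3, -0.7, -0.3]
opening: -0.0002
grip_force: 0.0
```

Call:
drive_tool(
  moves=[
    {"travel": [22, 32, 0], "twist": 0},
    {"travel": [44, 64, 0], "twist": 0},
    {"travel": [66, 96, -20], "twist": 0},
    {"travel": [88, 128, -40], "twist": 0},
    {"travel": [90, 140, -70], "twist": 0},
  ],
)

```text
t: 1.35
eef_pos: [0.5606, -0.0281, 0.2009]
tcp_rot: [0.001, 0.973, 0.232, 0.002]
contact_force: [0.8, -1.1, 0.4]
opening: 0.0003
grip_force: 0.0
```

Call:
drive_tool(
  moves=[
    {"travel": [24, 30, 0], "twist": 0},
    {"travel": [48, 60, 0], "twist": 0},
    {"travel": [70, 90, 0], "twist": 0},
    {"travel": [70, 90, -30], "twist": 0},
    {"travel": [70, 90, -30], "twist": 0},
  ],
)

```text
t: 1.77
eef_pos: [0.6259, 0.0603, 0.1651]
tcp_rot: [-0.001, 0.973, 0.232, -0.003]
contact_force: [-1.5, 0.4, -1.5]
opening: 0.0003
grip_force: 0.0
```

```bash
cat >> h.py <<'E'
from scipy.spatial.transform import Rotation as Ro
def wrist(ctrl):
    s=ctrl.sense();c=ctrl.read_camera("wrist")
    w=s["tcp_rot"];T=np.eye(4);T[:3,:3]=Ro.from_quat([*w[1:],w[0]]).as_matrix();T[:3,3]=s["eef_pos"]
    M=np.linalg.inv(T@np.array(c["T_tool_cam"]));c["R"]=M[:3,:3];c["t"]=M[:3,3]
    return s,c
def proj(c,X):
    f=200/np.tan(np.radians(c["fovy"])/2);p=c["R"]@np.array(X)+c["t"];return p[0]/p[2]*f+c["cx"],p[1]/p[2]*f+c["cy"]
def green(c):
    h=cv2.cvtColor(c["pixels"],cv2.COLOR_BGR2HSV)
    m=((h[...,0]>35)&(h[...,0]<75)&(h[...,1]>110)&(h[...,2]>60)).astype(np.uint8)
    return [(tuple(np.round(cv2.minAreaRect(q)[0],1)),cv2.contourArea(q)) for q in cv2.findContours(m,0,2)[0] if cv2.contourArea(q)>150]
E
python3 - <<'E'
from bench import ctrl
from h import *
s,c=wrist(ctrl);print(s["t"],s["eef_pos"])
for q,a in green(c):print(q,a,ray(c,*q,.009))
print("tcp axis at z=.011 ->",proj(c,[*s["eef_pos"][:2],.011]))
cv2.imwrite("pics/w1.png",c["pixels"])
E
```

```text
1.7667 [0.62586976 0.06029692 0.16512041]
(np.float64(558.1), np.float64(363.4)) 3165.0 [ 0.56009154 -0.27383605  0.009     ]
(np.float64(319.3), np.float64(176.3)) 2591.0 [0.63192947 0.06304627 0.009     ]
tcp axis at z=.011 -> (np.float64(318.96833112523126), np.float64(183.97143441760218))
```

View pics/w1.png

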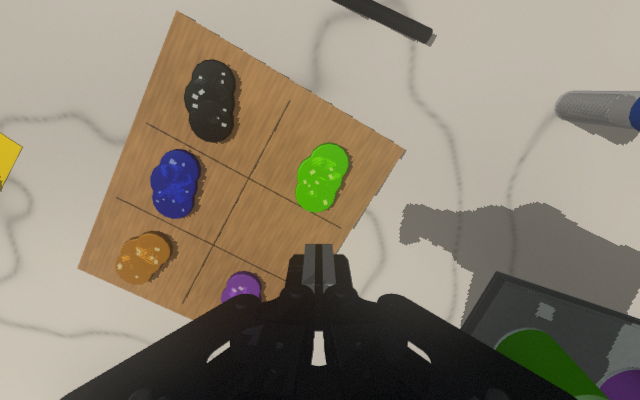

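The wrist view shows the green patty at (322,177) next to the tool axis (319,184), about 5 mm off. Black, blue, ochre and lilac are well apart from it. I'll descend to TCP z = 0.050.

Call:
drive_tool(
  moves=[
    {"travel": [2, 1, -35], "twist": 0},
    {"travel": [4, 1, -70], "twist": 0},
    {"travel": [4, 1, -100], "twist": 0},
    {"travel": [4, 1, -112], "twist": 0},
    {"travel": [4, 1, -112], "twist": 0},
  ],
)

```text
t: 2.23
eef_pos: [0.63, 0.0589, 0.0563]
tcp_rot: [-0.0, 0.973, 0.231, -0.002]
contact_force: [0.4, -0.6, 0.0]
opening: -0.0004
grip_force: 0.0
```

```bash
python3 - <<'E'
from bench import ctrl
from h import *
ctrl.read_camera("top")
s,c=wrist(ctrl);print(s["t"],s["eef_pos"],s["opening"])
for q,a in green(c):print(q,a,ray(c,*q,.009))
cv2.imwrite("pics/w2.png",c["pixels"])
E
```

```text
2.2833 [0.63129988 0.05914908 0.05845387] -0.0002803157101236143
(np.float64(313.6), np.float64(223.1)) 4407.5 [0.63657709 0.06497025 0.009     ]
```

View pics/w2.png

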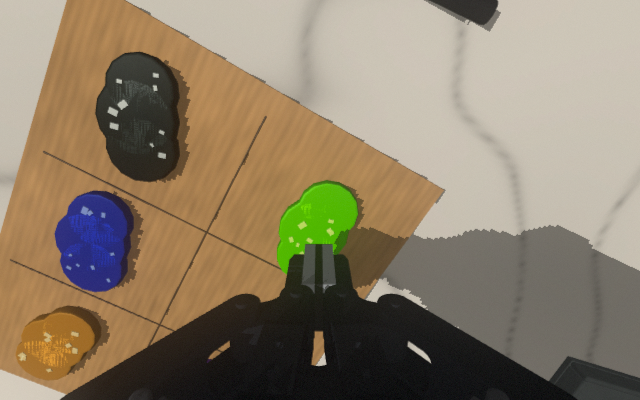

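The shut fingertips at (319,250) are over the green patty at (315,230), which they partly hide. I need 8 mm lower and about 2 mm more y.

Call:
drive_tool(
  moves=[
    {"travel": [0, 2, -8], "twist": 0},
    {"travel": [0, 2, -8], "twist": 0},
    {"travel": [0, 2, -8], "twist": 0},
    {"travel": [0, 2, -8], "twist": 0},
    {"travel": [0, 2, -8], "twist": 0},
  ],
)

```text
t: 2.75
eef_pos: [0.6318, 0.0619, 0.0506]
tcp_rot: [0.0, 0.973, 0.231, 0.0]
contact_force: [-0.3, 0.1, -0.1]
opening: -0.0002
grip_force: 0.0
```

```bash
python3 - <<'E'
from bench import ctrl
from h import *
c=ctrl.read_camera("scene");s=ctrl.sense();print(s["eef_pos"])
for z in(.05,.031,.011):print(z,proj(c,[*s["eef_pos"][:2],z]))
cv2.imwrite("pics/s2.png",cv2.resize(c["pixels"][165:240,250:350],None,fx=8,fy=8,interpolation=cv2.INTER_CUBIC))
E
```

```text
[0.63172249 0.06189417 0.05043338]
0.05 (np.float64(290.6800536268318), np.float64(208.14295222209756))
0.031 (np.float64(291.01469511648446), np.float64(213.13543347956838))
0.011 (np.float64(291.360017497114), np.float64(218.28726182836988))
```

View pics/s2.png

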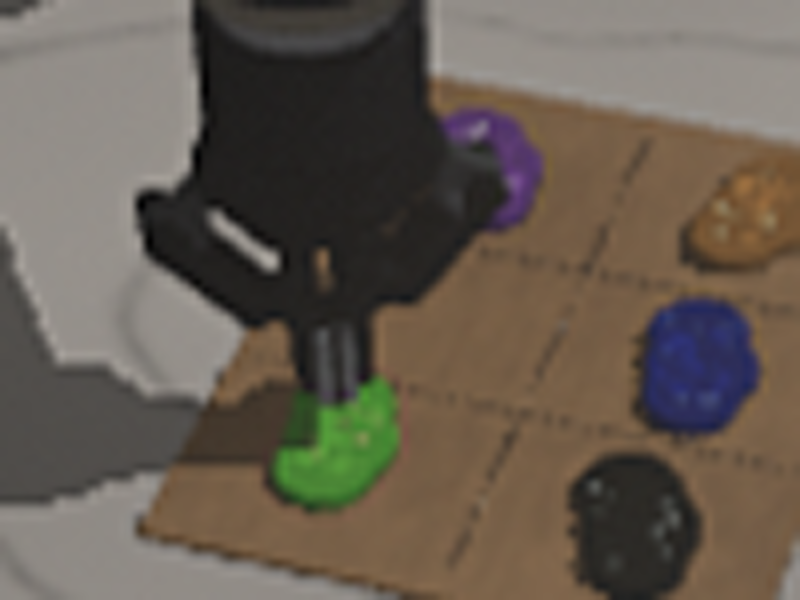

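The scene view shows the fingertips at crop pixel (333,395), about 2 cm above the centre of the green patty (334,440). The projected axis agrees to within about 3 mm, so I'll hold here for 2.5 s.

Call:
drive_tool(
  moves=[
    {"travel": [1, 0, 0], "twist": 0},
    {"travel": [1, 0, 0], "twist": 0},
    {"travel": [1, 0, 0], "twist": 0},
    {"travel": [1, 0, 0], "twist": 0},
    {"travel": [1, 0, 0], "twist": 0},
  ],
)

```text
t: 3.22
eef_pos: [0.6325, 0.0618, 0.05]
tcp_rot: [-0.0, 0.973, 0.231, -0.0]
contact_force: [-0.3, -0.0, 0.2]
opening: 0.0004
grip_force: 0.0
```

Call:
drive_tool(
  moves=[
    {"travel": [0, 0, 0], "twist": 0},
    {"travel": [0, 0, 0], "twist": 0},
    {"travel": [0, 0, 0], "twist": 0},
    {"travel": [0, 0, 0], "twist": 0},
    {"travel": [0, 0, 0], "twist": 0},
  ],
)

```text
t: 3.63
eef_pos: [0.6325, 0.0618, 0.05]
tcp_rot: [0.0, 0.973, 0.231, 0.0]
contact_force: [-0.5, -0.5, -0.5]
opening: 0.0002
grip_force: 0.0
```

Call:
drive_tool(
  moves=[
    {"travel": [0, 0, 0], "twist": 0},
    {"travel": [0, 0, 0], "twist": 0},
    {"travel": [0, 0, 0], "twist": 0},
    {"travel": [0, 0, 0], "twist": 0},
    {"travel": [0, 0, 0], "twist": 0},
  ],
)

```text
t: 4.05
eef_pos: [0.6325, 0.0619, 0.05]
tcp_rot: [-0.0, 0.973, 0.231, 0.0]
contact_force: [0.1, 0.3, 0.4]
opening: -0.0004
grip_force: 0.0
```

Call:
drive_tool(
  moves=[
    {"travel": [0, 0, 0], "twist": 0},
    {"travel": [0, 0, 0], "twist": 0},
    {"travel": [0, 0, 0], "twist": 0},
    {"travel": [0, 0, 0], "twist": 0},
    {"travel": [0, 0, 0], "twist": 0},
  ],
)

```text
t: 4.47
eef_pos: [0.6326, 0.0619, 0.05]
tcp_rot: [0.0, 0.973, 0.231, 0.0]
contact_force: [-0.1, -0.2, -0.3]
opening: 0.0001
grip_force: 0.0
```

Call:
drive_tool(
  moves=[
    {"travel": [0, 0, 0], "twist": 0},
    {"travel": [0, 0, 0], "twist": 0},
    {"travel": [0, 0, 0], "twist": 0},
    {"travel": [0, 0, 0], "twist": 0},
    {"travel": [0, 0, 0], "twist": 0},
  ],
)

```text
t: 4.88
eef_pos: [0.6325, 0.0619, 0.05]
tcp_rot: [-0.0, 0.973, 0.231, -0.0]
contact_force: [0.1, 0.8, 0.2]
opening: -0.0001
grip_force: 0.0
```

Call:
drive_tool(
  moves=[
    {"travel": [0, 0, 0], "twist": 0},
    {"travel": [0, 0, 0], "twist": 0},
    {"travel": [0, 0, 0], "twist": 0},
    {"travel": [0, 0, 0], "twist": 0},
    {"travel": [0, 0, 0], "twist": 0},
  ],
)

```text
t: 5.3
eef_pos: [0.6325, 0.0619, 0.05]
tcp_rot: [0.0, 0.973, 0.231, 0.0]
contact_force: [0.5, 0.1, -0.1]
opening: 0.0
grip_force: 0.0
```

Call:
drive_tool(
  moves=[
    {"travel": [0, 0, 40], "twist": 0},
    {"travel": [0, 0, 80], "twist": 0},
    {"travel": [0, 0, 120], "twist": 0},
    {"travel": [0, 0, 160], "twist": 0},
    {"travel": [0, 0, 190], "twist": 0},
  ],
)

```text
t: 5.72
eef_pos: [0.6329, 0.0619, 0.2438]
tcp_rot: [0.0, 0.973, 0.231, 0.002]
contact_force: [0.4, -0.2, -0.2]
opening: 0.0
grip_force: 0.0
```

I held for over 2.5 s. Next is the green jar's lid, stopping short for a wrist look.

Call:
drive_tool(
  moves=[
    {"travel": [-10, -38, 0], "twist": 0},
    {"travel": [-20, -76, 0], "twist": 0},
    {"travel": [-30, -114, 0], "twist": 0},
    {"travel": [-40, -152, 0], "twist": 0},
    {"travel": [-50, -190, 0], "twist": 0},
  ],
)

```text
t: 6.13
eef_pos: [0.5817, -0.1297, 0.2402]
tcp_rot: [0.0, 0.973, 0.231, 0.0]
contact_force: [2.0, -1.1, 0.6]
opening: 0.0
grip_force: 0.0
```

Call:
drive_tool(
  moves=[
    {"travel": [-10, -34, 0], "twist": 0},
    {"travel": [-22, -68, 0], "twist": 0},
    {"travel": [-33, -100, 0], "twist": 0},
    {"travel": [-33, -100, 0], "twist": 0},
    {"travel": [-33, -100, 0], "twist": 0},
  ],
)

```text
t: 6.55
eef_pos: [0.5489, -0.2295, 0.24]
tcp_rot: [-0.0, 0.973, 0.23, 0.0]
contact_force: [-0.9, 0.2, -0.3]
opening: -0.0001
grip_force: 0.0
```

```bash
python3 - <<'E'
from bench import ctrl
from h import *
s,c=wrist(ctrl);print(s["t"],s["eef_pos"])
for q,a in green(c):print(q,a,ray(c,*q,.122))
print("axis at lid",proj(c,[*s["eef_pos"][:2],.122]))
cv2.imwrite("pics/w3.png",c["pixels"])
E
```

```text
6.55 [ 0.54894931 -0.22952474  0.23999696]
(np.float64(324.5), np.float64(196.0)) 2104.5 [ 0.55241155 -0.23319219  0.122     ]
(np.float64(321.4), np.float64(148.5)) 615.0 [ 0.58528138 -0.21381202  0.122     ]
axis at lid (np.float64(318.44973233071033), np.float64(197.71971680449772))
```

View pics/w3.png

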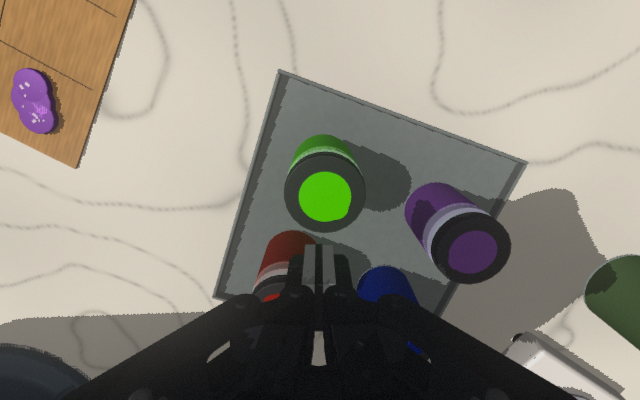

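The wrist view shows the green lid centred at about (325,193), with the tool axis at (318,198). That puts the lid at about (0.553,-0.231). Red, blue and lilac jars are clearly separate. I'll shift by +4 and −2 mm and descend to TCP z = 0.161.

Call:
drive_tool(
  moves=[
    {"travel": [4, -2, -25], "twist": 0},
    {"travel": [4, -2, -50], "twist": 0},
    {"travel": [4, -2, -70], "twist": 0},
    {"travel": [4, -2, -79], "twist": 0},
    {"travel": [4, -2, -79], "twist": 0},
  ],
)

```text
t: 7.02
eef_pos: [0.5531, -0.2287, 0.1591]
tcp_rot: [-0.001, 0.973, 0.232, -0.001]
contact_force: [-0.1, -0.2, -0.1]
opening: 0.0
grip_force: 0.0
```

Call:
drive_tool(
  moves=[
    {"travel": [0, 0, 0], "twist": 0},
    {"travel": [0, 0, 0], "twist": 0},
    {"travel": [0, 0, 0], "twist": 0},
    {"travel": [0, 0, 0], "twist": 0},
    {"travel": [0, 0, 0], "twist": 0},
  ],
)

```text
t: 7.43
eef_pos: [0.5538, -0.2303, 0.1617]
tcp_rot: [0.0, 0.973, 0.231, 0.0]
contact_force: [-0.3, 0.6, 0.6]
opening: -0.0002
grip_force: 0.0
```

```bash
python3 - <<'E'
from bench import ctrl
from h import *
c=ctrl.read_camera("scene");s=ctrl.sense();print(s["t"],s["eef_pos"],proj(c,[*s["eef_pos"][:2],.122]),proj(c,[*s["eef_pos"][:2],.142]))
cv2.imwrite("pics/s3.png",cv2.resize(c["pixels"][125:200,155:255],None,fx=8,fy=8,interpolation=cv2.INTER_CUBIC))
E
```

```text
7.4833 [ 0.55367098 -0.23021441  0.16150218] (np.float64(200.4381848131476), np.float64(156.0975696689726)) (np.float64(199.1988534573157), np.float64(150.46130556546))
```

View pics/s3.png

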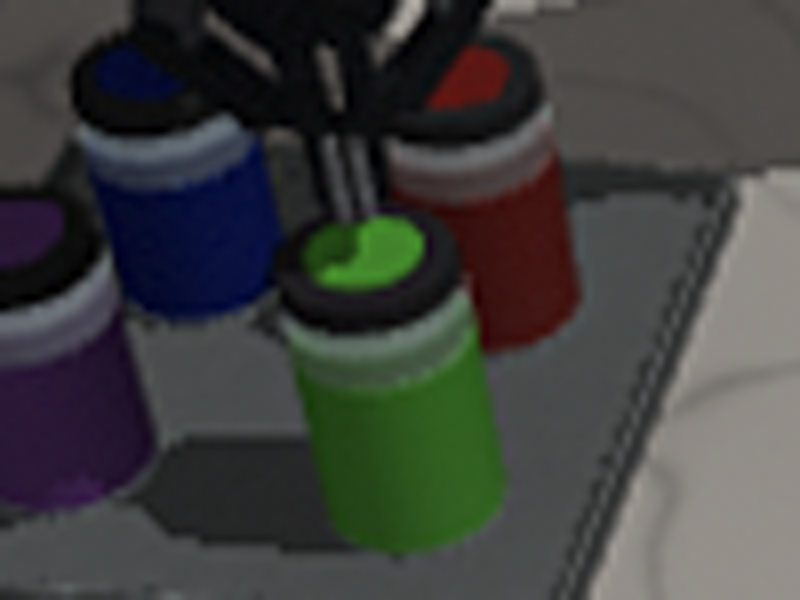

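The fingertips at crop (355,215) are about 2 cm above the green lid. The projected axis (200.4,156.1) meets the dab centre at (200.4,156.6), and the gripper is clear of the neighbouring jars. I'll hold for two seconds and hand in.

Call:
drive_tool(
  moves=[
    {"travel": [0, 0, 0], "twist": 0},
    {"travel": [0, 0, 0], "twist": 0},
    {"travel": [0, 0, 0], "twist": 0},
    {"travel": [0, 0, 0], "twist": 0},
    {"travel": [0, 0, 0], "twist": 0},
  ],
)

```text
t: 7.9
eef_pos: [0.5535, -0.2301, 0.161]
tcp_rot: [-0.0, 0.973, 0.231, -0.0]
contact_force: [0.4, 0.4, 0.5]
opening: -0.0002
grip_force: 0.0
```

Call:
drive_tool(
  moves=[
    {"travel": [0, 0, 0], "twist": 0},
    {"travel": [0, 0, 0], "twist": 0},
    {"travel": [0, 0, 0], "twist": 0},
    {"travel": [0, 0, 0], "twist": 0},
    {"travel": [0, 0, 0], "twist": 0},
  ],
)

```text
t: 8.32
eef_pos: [0.5535, -0.2301, 0.161]
tcp_rot: [-0.0, 0.973, 0.231, -0.0]
contact_force: [0.1, -0.3, 0.6]
opening: 0.0002
grip_force: 0.0
```

Call:
drive_tool(
  moves=[
    {"travel": [0, 0, 0], "twist": 0},
    {"travel": [0, 0, 0], "twist": 0},
    {"travel": [0, 0, 0], "twist": 0},
    {"travel": [0, 0, 0], "twist": 0},
    {"travel": [0, 0, 0], "twist": 0},
  ],
)

```text
t: 8.73
eef_pos: [0.5535, -0.2301, 0.161]
tcp_rot: [0.0, 0.973, 0.231, -0.0]
contact_force: [0.0, -0.1, 0.1]
opening: 0.0003
grip_force: 0.0
```

Call:
drive_tool(
  moves=[
    {"travel": [0, 0, 0], "twist": 0},
    {"travel": [0, 0, 0], "twist": 0},
    {"travel": [0, 0, 0], "twist": 0},
    {"travel": [0, 0, 0], "twist": 0},
    {"travel": [0, 0, 0], "twist": 0},
  ],
)

```text
t: 9.15
eef_pos: [0.5535, -0.2301, 0.161]
tcp_rot: [0.0, 0.973, 0.231, -0.0]
contact_force: [0.2, 1.5, 0.2]
opening: 0.0002
grip_force: 0.0
```

Call:
drive_tool(
  moves=[
    {"travel": [0, 0, 0], "twist": 0},
    {"travel": [0, 0, 0], "twist": 0},
    {"travel": [0, 0, 0], "twist": 0},
    {"travel": [0, 0, 0], "twist": 0},
    {"travel": [0, 0, 0], "twist": 0},
  ],
)

```text
t: 9.57
eef_pos: [0.5535, -0.2301, 0.161]
tcp_rot: [0.0, 0.973, 0.231, -0.0]
contact_force: [0.8, -0.3, -1.1]
opening: 0.0003
grip_force: 0.0
```

```bash
python3 -c "
from bench import ctrl
print(ctrl.finish_job())"
```

```text
the job is handed in; nothing more can be done
None
```

Today's mix is the green lump: I pointed at the green sample for over two seconds, then at the green jar's lid, where the arm is still pointing, and handed the job in at about 9.6 s with no contact seen.

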